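# Block the gap in a packed instrument case

### The arm

A 6-joint arm with a two-finger parallel gripper is mounted at the origin on a cart in front of the work surface, level with it; the furniture and walls round the work are solid. World frame = base frame: x ahead of the robot, y to its left, z up, the work surface at z = 0. Lengths are in m, angles in rad, forces in N, time in s.
With the tool pointing down it reaches from about 0.35 to 0.875 m from the base axis. Payload 15.5 kg.
Tool frame: the origin (TCP) lies between the finger pads; the fingertips stand 22 mm ahead of it and the grasp point (between the pads) lies 3 mm ahead of it; z points along the fingers, y is the line along which they close (so a half turn about z gives the same grasp; the last joint's range is limited). The gripper opens to 85 mm and grips with 20 to 120 N. Pads are 22 mm wide; open, the fingers measure 114 mm over their backs; the gripper's body (76 mm by 85 mm) begins 54 mm behind the grasp point. The pads swing forward as they close: fully open they stand 13 mm farther back than shut.
Start: joints at [-1.444, 0.494, 1.345, -0, 1.302, -0.096], TCP at [0.138, -0.61, 0.228] pointing down, gripper open.
Joint ranges: [-2.91, 2.91], [-0.82, 2.16], [0.22, 2.67], [-1.22, 4.37], [0.12, 2.79], [-3.08, 3.08]. Speed limits (rad/s): [1.89, 1.89, 2.57, 3.01, 3.01, 3.01].

### API

Orientations are given as a unit quaternion [w, x, y, z].
In Python, from plant import sensors, vision, workorder gives the robot as it stands.
- The arm moves only by the tool carry_out, never from a script. Its argument "rows" is a list of rows, each a list of 7 numbers: the opening in per cent of the stroke, from 0 (shut) to 100 (fully open), then the shift along the tool's x, y, z in units of 30 mm (1.0 is 30 mm), then the turn, a rotation vector about the tool's x, y, z in units of 5 degrees (1.0 is 5 degrees). In form: [[grip, x, y, z, rx, ry, rz], ...]. A call has 1 to 12 rows; each row shifts and turns the commanded pose from where the row before left it, along the tool's axes as they then stand; what a row does not reach is not made up. A row lasts 1/8 s, in which the tool goes at most 62.5 mm and 10.7 degrees, less where a joint would pass 70% of its speed; a pose out of reach is approached as far as the arm can. A call is refused whole if a number of a shift passes 1 or a number of a turn 1, either way. A call with a gripper value outside its range is refused whole. The fingers move at their own pace and stop on an object; "squeeze" is the grip in N (left out, the last holds). Time passes only in rows, so rows that do not move let the fingers close. It gives the time, the measured TCP pose, the force, the opening and the grip force at its end, in the units of the state.
- sensors.get_state(): the state, without advancing time (a new reading comes with each control period).
- vision.camera(name): name is "scene" or "top"; returns the picture (480x640x3 uint8, red, green, blue); there is no depth.
- vision.calibration(name): a dict with "fx", "fy", "cx", "cy" (pixels), "k1" (the pictures are not rectified: a ray, as slopes to the right and down, at radius r is drawn at 1 + k1 r^2 times it, then the intrinsics apply), "extrinsics" (4x4, takes a point from camera to world coordinates). Camera axes: x right, y down, z forward; pixel columns grow to the right and rows downward; lengths in m; the calibration is good to about 2 mm. A picture is of the moment at which its call begins. calibration takes no time and is no camera call.
- workorder.hand_in(): hands the job in; it is judged then, once.
The state is a dict: "time_s": time; "q": joint angles; "joint_velocities": joint speeds; "effort": joint torques, N m; "eef_pos": TCP position; "ee_rot": TCP orientation; "contact_force": force on the tool from outside, world axes, zero at the start; "wrist_torque": the same for the moment, N m; "width": finger opening in m; "gripper_force": force on a finger pad.
Only numpy, scipy, OpenCV 4.12 (cv2) and the standard library are available. Lean on these libraries where they do the work, as an engineer would, in place of code of your own. Each camera call takes 0.05 s, during which the arm holds its last target. There are 200 camera calls.

### The job

The grey open case holds two foil-wrapped parcels with an empty gap between them. Fill the gap with the middle-sized of the three pink foam blocks, the one that fits: set it upright between the parcels, narrow foot down on the case floor, its length across the case, and let go. Both parcels stay upright in their own ends of the case.

Things in the scene. Friction and masses are not known exactly. Their poses are not given: they have to be found in the camera images.
- case: Open grey case, fixed; 168 mm along its x (182 with end rims), 108 along its y, 55 high; walls 4, floor 5 mm thick. Origin: centre of underside, z up. The gap is at its middle between the parcels, 45 to 52 mm along the case's x, 100 along y, centred within 4 mm; the parcels give way. A tall post on a round base, at about x 0.5, y 0.2, stands between case and blocks: carry round its front
- foam_fit_center (a point): Middle-sized pink rigid foam block (others: 22 and 66 mm thick), upright. 44 mm thick (x), 84 long (y), 105 tall: body 50 mm high, its foot narrowing to 26 mm thick over the lowest 28 mm; on top a tongue to hold it by, 24 mm (x) by 40 mm (y), 50 to 105 mm above the underside. About 60 g. The point is its centre, 52.5 mm above the underside, z up
- parcel_a_center (a point): Loose foil-wrapped parcel in the -x end of the case, 53 mm along the case's x, 92 along its y, 62 tall, 0.12 kg; the point is its centre, 31 mm above its underside; it is lumpy and leans up to 5 degrees
- parcel_b_center (a point): a second, equal parcel in the +x end of the case, its centre
Mind the look-alikes: they are no part of the job. Leave any black look-alike of the part that bears foam_fit_center alone.

How it is judged:
At the end, for the whole second after the job is handed in: The middle-sized block stands in the gap: centre within 15 mm of the middle of the case, foot within 7 mm of its floor, upright within 10 degrees, across the case within 11. Both parcels stay within 20 mm of their starts, on the floor within 10 mm, upright within 17 degrees (x of foam_fit_center in the frame of case between -0.015 and 0.015 m and y of foam_fit_center in the frame of case between -0.015 and 0.015 m and z of foam_fit_center in the frame of case below 0.065 m and angle between foam_fit_center's own z axis and vertical below 0.175 rad and angle between the y axis of foam_fit_center and the y axis of case, either way round below 0.2 rad and x of parcel_a_center in the frame of case below -0.035 m and x of parcel_b_center in the frame of case above 0.035 m and z of each of parcel_a_center, parcel_b_center in the frame of case below 0.046 m and angle between each of parcel_a_center, parcel_b_center's own z axis and vertical below 0.3 rad and distance of each of parcel_a_center, parcel_b_center from where it was at the start of the episode below 0.02 m); the robot touches nothing.
It also fails if it takes over 45 s, if anything falls off the work surface, if the arm or the gripper's body presses on something with over 40 N, if the wrist force passes 120 N, or if a joint passes its speed limit or range.

## Working session

There is one attempt and no reset: what is moved stays moved. The work goes in short steps, Python scripts to look and compute and a tool call to move; the robot and the scene stay as the last step left them, time stands still between calls to the robot, and variables do not carry over. Pictures are saved under pics/ and viewed, at most 10 in all, crops included, and the job is handed in when it is done.

Besides the shell and the picture viewer there is one more tool, called after ">>>" as a command line: name --pt "numbers of a row" for each row, then --argument value for the rest. carry_out: Moves the arm, as the interface text tells. Its arguments: {"type":"object","properties":{"rows":{"type":"array"},"squeeze":{"type":"number"}},"required":["rows"]}

```bash
ls; mkdir -p pics
cat > h.py <<'E'
import numpy as np, cv2
from plant import sensors, vision, workorder
def undist(c,uv):
    x=(np.array(uv,float).reshape(-1,2)-[c['cx'],c['cy']])/[c['fx'],c['fy']]
    r0=np.linalg.norm(x,axis=1,keepdims=True); r=r0.copy()
    for _ in range(20): r=r0/(1+c['k1']*r*r)
    return x*(r/np.maximum(r0,1e-9))
def ray(name,uv):
    c=vision.calibration(name);T=np.array(c['extrinsics'])
    d=np.c_[undist(c,uv),np.ones(len(np.array(uv).reshape(-1,2)))]@T[:3,:3].T
    return T[:3,3],d
def onplane(name,uv,z):
    o,d=ray(name,uv); return o+d*((z-o[2])/d[:,2])[:,None]
def proj(name,P):
    c=vision.calibration(name);T=np.array(c['extrinsics'])
    p=(np.array(P,float).reshape(-1,3)-T[:3,3])@T[:3,:3]; s=p[:,:2]/p[:,2:]
    s=s*(1+c['k1']*(s**2).sum(1,keepdims=True)); return s*[c['fx'],c['fy']]+[c['cx'],c['cy']]
def snap(name,f):
    im=vision.camera(name)[:,:,::-1].copy(); cv2.imwrite('pics/'+f,im); return im
E
python3 - <<'E'
from h import *
for n in('scene','top'):
    snap(n,n+'0.png'); c=vision.calibration(n); print({k:np.round(v,3).tolist() for k,v in c.items()})
print(sensors.get_state())
E
```

```text
pics
{'fx': 543.92, 'fy': 543.92, 'cx': 315.523, 'cy': 240.408, 'k1': -0.131, 'extrinsics': [[-0.603, -0.406, 0.687, 0.02], [-0.798, 0.288, -0.529, 0.681], [0.017, -0.867, -0.498, 0.533], [0.0, 0.0, 0.0, 1.0]]}
{'fx': 485.691, 'fy': 485.691, 'cx': 311.59, 'cy': 237.112, 'k1': 0.008, 'extrinsics': [[0.007, -0.995, 0.102, 0.562], [-1.0, -0.007, -0.0, 0.217], [0.001, -0.102, -0.995, 0.903], [0.0, 0.0, 0.0, 1.0]]}
{'time_s': 0.1, 'q': array([-1.44350552e+00,  4.94110590e-01,  1.34606349e+00, -4.68193723e-06,
        1.30250591e+00, -9.55201655e-02]), 'joint_velocities': array([ 0.00070678, -0.00255988, -0.00245303, -0.00040306,  0.00119729,
        0.00080414]), 'effort': array([ 2.59269247e-03, -8.83589530e+01, -3.84561288e+01,  9.27748783e-05,
        5.15846070e-03,  7.73864258e-05]), 'eef_pos': array([ 0.1380552 , -0.60922731,  0.22766831]), 'ee_rot': array([-5.43567941e-04,  9.93800608e-01,  1.11175785e-01, -1.08926461e-05]), 'contact_force': array([-0.04259515, -0.82063644, -0.42970252]), 'wrist_torque': array([-0.00264938, -0.02857809, -0.05877184]), 'gripper_force': 0.0, 'width': 0.08500145234683336}
```

View pics/scene0.png

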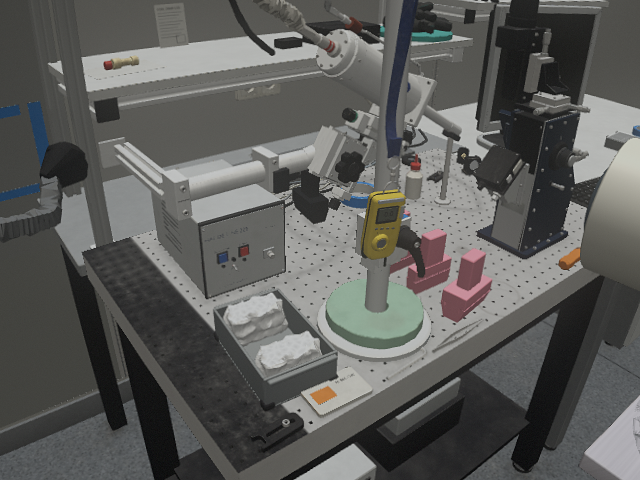

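View pics/top0.png

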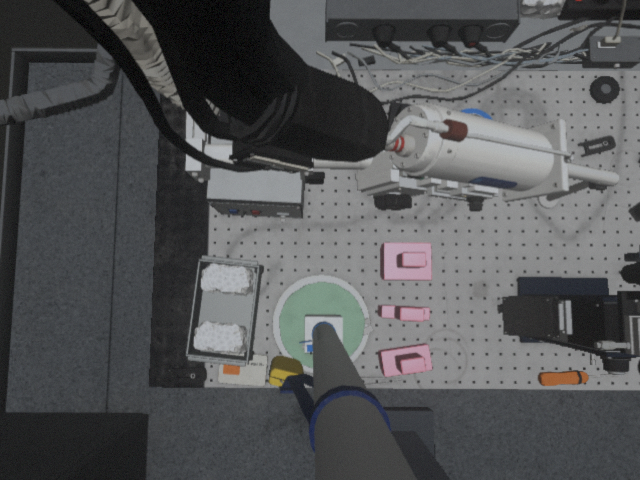

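The scene view shows the case at (275,340) and pink blocks at (467,285), (430,262) and one behind the post at (400,262). The top view shows the case at (225,310) and the post base at (320,325). In the top view, the candidates are the pink blocks at (407,261), about 37 px wide (66 mm), at (405,313), about 13 px (22 mm), and at (405,360), about 25 px (44 mm). The middle-sized one is (405,360). The next step is a close crop with measurements.

Run:
```python
from h import *
im=cv2.imread('pics/top0.png'); sc=cv2.imread('pics/scene0.png')
a=cv2.resize(im[235:385,370:440],None,fx=4,fy=4,interpolation=cv2.INTER_CUBIC)
b=cv2.resize(im[245:385,185:275],None,fx=4,fy=4,interpolation=cv2.INTER_CUBIC)
h=600;W=np.zeros((600,800,3),np.uint8)
W[:600,:280]=a; W[:560,290:650]=b
c=cv2.resize(sc[215:325,440:500],None,fx=2.3,fy=2.3); W[:c.shape[0],655:655+c.shape[1]]=c
cv2.imwrite('pics/crop1.png',W)
hsv=cv2.cvtColor(im,cv2.COLOR_BGR2HSV)
m=((hsv[...,0]>165)|(hsv[...,0]<5))&(hsv[...,1]>45)&(hsv[...,2]>90)
m=m.astype(np.uint8);m[:, :370]=0;m[:,450:]=0;m[:235]=0;m[385:]=0
n,l,s,cc=cv2.connectedComponentsWithStats(m)
for i in range(1,n):
    if s[i,4]>50:
        ct=max(cv2.findContours((l==i).astype(np.uint8),0,1)[0],key=cv2.contourArea)
        print(s[i],cv2.minAreaRect(ct),cv2.boxPoints(cv2.minAreaRect(ct)).round(1).tolist())
g=cv2.cvtColor(im,cv2.COLOR_BGR2GRAY)
print(g[340:380:2,376:440:2])
```

```text
[401 252  26  17 174] ((413.5, 260.0), (16.0, 25.0), 90.0) [[401.0, 252.0], [426.0, 252.0], [426.0, 268.0], [401.0, 268.0]]
[399 306  31  16 263] ((413.9056396484375, 313.6697998046875), (30.449495315551758, 14.377720832824707), 2.4895529747009277) [[398.3999938964844, 320.20001220703125], [399.0, 305.79998779296875], [429.3999938964844, 307.1000061035156], [428.79998779296875, 321.5]]
[379 344  54  33 860] ((405.6357116699219, 359.9046630859375), (27.88800621032715, 50.04018020629883), 81.46923065185547) [[378.79998779296875, 349.79998779296875], [428.29998779296875, 342.3999938964844], [432.3999938964844, 370.0], [383.0, 377.3999938964844]]
[[107 135 145 142 140 142 137 100 136 141 141 140 141 123  99 136 142 141
  140 140 115  99 143 144 140 134 137 105 106 140 136 139]
 [142 144 140 140 141 142 141 142 142 144 141 140 141 143 140 143 141 142
  142 142 140 140 144 135 130 128 139 136 142 143 143 144]
 [143 141 139 141 141 142 140 143 145 143 145 140 143 142 143 141 141 133
  128 126 113 101  83  86 101 114 134 144 141 144 143 142]
 [143 141 139 141 143 142 142 143 146 141 137 128 
[... 1511 characters left out ...]
7 156 155 162 159 110 140 142 142]
 [145 139 133  69 142 165 163 162 161 163 160 123  64 128 156 158 158 155
  157 158 157 156 152 150 151 142 144 132 136 144 142 141]
 [139 139 139  76 130 158 160 158 162 161 161 161 123 119 156 154 151 149
  145 133 139 137 128 121 140 142 138 141 139 143 142 143]
 [135 139 136 124 113 162 160 161 158 156 155 145 142 124 132 129 114 132
  138 126 136 139 140 141 143 139 143 141 144 142 142 145]
 [126 127 125 130 121 137 141 132 120 133 140 137 135 140 139 137 135 139
  137 126 131 142 140 142 141 141 141 139 140 142 143 141]
 [134 134 132 132 127 123 126 126 129 123 134 125 134 133 138 137 139 138
  142 132 132 140 142 143 139 142 143 143 140 141 140 141]]
```

View pics/crop1.png

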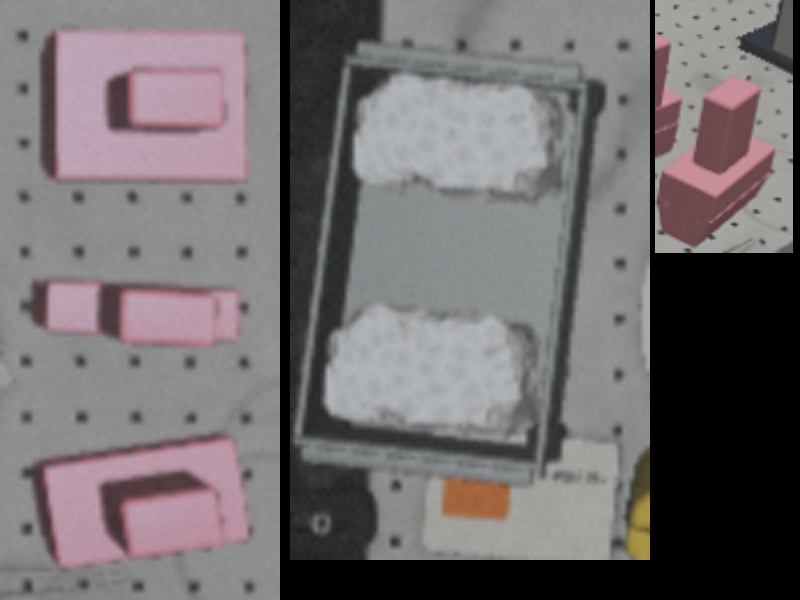

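Run:
```python
from h import *
a=lambda P:np.array(P)/4+[370,235]
b=lambda P:(np.array(P)-[290,0])/4+[185,245]
def rep(n,p,z):
    w=onplane('top',p,z); e=np.roll(w,-1,0)-w
    print(n,w.mean(0).round(4),'sides',np.linalg.norm(e,axis=1).round(3),'dirs',(np.degrees(np.arctan2(e[:,1],e[:,0]))).round(1))
rep('tongue',a([(122,500),(216,488),(222,543),(130,558)]),.105)
rep('body',a([(42,465),(230,437),(248,538),(60,567)]),.05)
rep('case',b([(347,62),(585,82),(545,470),(297,440)]),.055)
rep('endrims',b([(358,45),(580,70),(530,480),(302,452)]),.055)
rep('parcels',b([(455,132),(428,368)]),.067)
rep('gap',b([(450,192),(437,310)]),.055)
print('post', onplane('top',[[320,325]],.02))
s=sensors.get_state();print(s['eef_pos'],s['ee_rot'])
```

```text
tongue [0.4378 0.0526 0.105 ] sides [0.038 0.022 0.037 0.023] dirs [ -82.5 -174.7   99.5    7.3]
body [0.4378 0.0529 0.05  ] sides [0.082 0.043 0.082 0.043] dirs [ -81.3 -170.7   99.     9.8]
case [0.521  0.3686 0.055 ] sides [0.104 0.166 0.107 0.163] dirs [-94.4 175.2  83.6  -5.8]
endrims [0.5218 0.369  0.055 ] sides [0.098 0.176 0.098 0.175] dirs [-96.  174.1  83.5  -6.1]
parcels [0.5267 0.3675 0.067 ] sides [0.1 0.1] dirs [174.9  -5.1]
gap [0.5255 0.3688 0.055 ] sides [0.051 0.051] dirs [175.1  -4.9]
post [[0.49445896 0.20098301 0.02      ]]
[ 0.1380552  -0.60922731  0.22766831] [-5.43567941e-04  9.93800608e-01  1.11175785e-01 -1.08926461e-05]
```

Run:
```python
from h import *
print('scene base corners',onplane('scene',[(480,235),(523,255),(585,213),(548,200)],.0).round(3).tolist())
print('top: parts left edge z0/z.3', [onplane('top',[(500,310),(505,350),(540,372),(605,375),(585,378)],z).round(3)[:,:2].tolist() for z in(0,.15,.3)])
# height above a base point: scene pixel height lookup
for xy in ([.42,-.25],[.38,-.25],[.45,-.2]):
    print(xy,proj('scene',[[*xy,z] for z in (0,.1,.2,.3,.4)]).round(0).tolist(),proj('top',[[*xy,z] for z in (0,.2,.4)]).round(0).tolist())
print('robot tcp in scene',proj('scene',[[.138,-.61,.228]]),'top',proj('top',[[.138,-.61,.228]]))
im=cv2.imread('pics/scene0.png')[0:280,420:640]; cv2.imwrite('pics/tw.png',cv2.resize(im,None,fx=2.1,fy=2.1))
```

```text
scene base corners [[0.578, -0.174, 0.0], [0.477, -0.18, 0.0], [0.499, -0.464, 0.0], [0.59, -0.451, 0.0]]
top: parts left edge z0/z.3 [[[0.523, -0.13], [0.45, -0.137], [0.412, -0.199], [0.408, -0.316], [0.402, -0.28]], [[0.529, -0.073], [0.469, -0.078], [0.437, -0.13], [0.433, -0.227], [0.429, -0.197]], [[0.536, -0.015], [0.488, -0.019], [0.462, -0.061], [0.459, -0.139], [0.455, -0.114]]]
[0.42, -0.25] [[567.0, 256.0], [580.0, 211.0], [593.0, 161.0], [607.0, 107.0], [620.0, 48.0]] [[568.0, 368.0], [643.0, 391.0], [781.0, 435.0]]
[0.38, -0.25] [[586.0, 265.0], [599.0, 219.0], [614.0, 168.0], [628.0, 113.0], [643.0, 53.0]] [[569.0, 390.0], [645.0, 421.0], [785.0, 477.0]]
[0.45, -0.2] [[540.0, 258.0], [552.0, 212.0], [564.0, 161.0], [577.0, 106.0], [590.0, 46.0]] [[540.0, 351.0], [606.0, 369.0], [728.0, 403.0]]
robot tcp in scene [[799.49179722 161.43608846]] top [[960.24708292 628.14759686]]
```

View pics/tw.png

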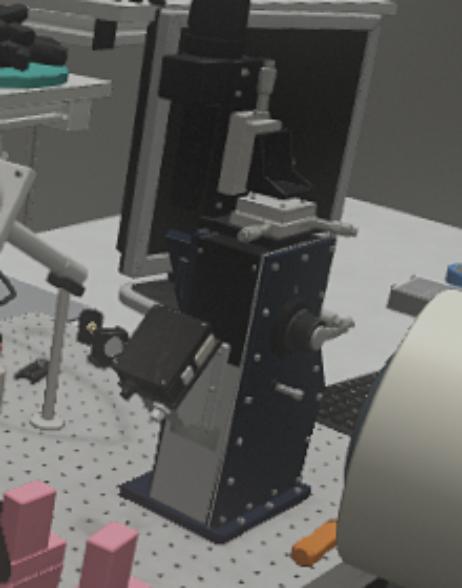

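Tower body and knobs stay beyond x≈0.43, so the front path (x≤0.35 there) is clear. I'll turn the tool first.

>>> carry_out --pt "70 0 0 0 0 0 -1" --pt "70 0 0 0 0 0 -1" --pt "70 0 0 0 0 0 -1" --pt "70 0 0 0 0 0 -1" --pt "70 0 0 0 0 0 -1" --pt "70 0 0 0 0 0 -1" --pt "70 0 0 0 0 0 -1" --pt "70 0 0 0 0 0 -1" --pt "70 0 0 0 0 0 -1" --pt "70 0 0 0 0 0 -1" --pt "70 0 0 0 0 0 -1" --pt "70 0 0 0 0 0 -1"

```text
time_s: 1.6
eef_pos: [0.1381, -0.6093, 0.2278]
ee_rot: [-0.0, 0.804, 0.594, 0.0]
contact_force: [0.5, -0.2, 0.3]
width: 0.0597
gripper_force: 0.0
```

>>> carry_out --pt "70 0 0 0 0 0 -1" --pt "70 0 0 0 0 0 -1" --pt "70 0 0 0 0 0 -1" --pt "70 0 0 0 0 0 -1" --pt "70 0 0 0 0 0 -1" --pt "70 0 0 0 0 0 -0.2" --pt "70 0.92 0.6 0 0 0 0" --pt "70 0.92 0.6 0 0 0 0" --pt "70 0.92 0.6 0 0 0 0" --pt "70 0.92 0.6 0 0 0 0" --pt "70 0.92 0.6 0 0 0 0" --pt "70 0 0 0 0 0 0"

```text
time_s: 3.1
eef_pos: [0.2066, -0.4576, 0.2282]
ee_rot: [-0.0, 0.651, 0.759, 0.0]
contact_force: [-0.6, -0.3, -0.1]
width: 0.0597
gripper_force: 0.0
```

>>> carry_out --pt "70 0.92 0.6 0 0 0 0" --pt "70 0.92 0.6 0 0 0 0" --pt "70 0.92 0.6 0 0 0 0" --pt "70 0.92 0.6 0 0 0 0" --pt "70 0.92 0.6 0 0 0 0" --pt "70 0.92 0.6 0 0 0 0" --pt "70 0.92 0.6 0 0 0 0" --pt "70 0.92 0.6 0 0 0 0" --pt "70 0.92 0.6 0 0 0 0" --pt "70 0.92 0.6 0 0 0 0" --pt "70 0.92 0.6 0 0 0 0" --pt "70 0 0 0 0 0 0"

```text
time_s: 4.6
eef_pos: [0.3563, -0.1284, 0.2283]
ee_rot: [0.0, 0.651, 0.759, 0.0]
contact_force: [0.5, -0.3, 0.2]
width: 0.0599
gripper_force: 0.0
```

>>> carry_out --pt "70 0.92 0.6 0 0 0 0" --pt "70 0.92 0.6 0 0 0 0" --pt "70 0.92 0.6 0 0 0 0" --pt "70 0.92 0.6 0 0 0 0" --pt "70 0.92 0.6 0 0 0 0" --pt "70 0.92 0.6 0 0 0 0" --pt "70 0 0 0 0 0 0" --pt "70 0 0 0 0 0 0"

```text
time_s: 5.6
eef_pos: [0.437, 0.05, 0.2281]
ee_rot: [-0.0, 0.651, 0.759, -0.0]
contact_force: [0.0, -0.6, -0.7]
width: 0.06
gripper_force: 0.0
```

>>> carry_out --pt "70 0.09 0.05 0.8 0 0 0" --pt "70 0 0 0.8 0 0 0" --pt "70 0 0 0.8 0 0 0" --pt "70 0 0 0.8 0 0 0" --pt "70 0 0 0.8 0 0 0" --pt "70 0 0 0.53 0 0 0" --pt "70 0 0 0 0 0 0" --pt "70 0 0 0 0 0 0"

```text
time_s: 6.6
eef_pos: [0.4383, 0.0532, 0.0928]
ee_rot: [0.0, 0.651, 0.759, 0.0]
contact_force: [0.6, -0.8, -0.6]
width: 0.0597
gripper_force: 0.0
```

>>> carry_out --pt "20 0 0 0 0 0 0" --pt "20 0 0 0 0 0 0" --pt "20 0 0 0 0 0 0" --pt "10 0 0 0 0 0 0" --pt "10 0 0 0 0 0 0" --pt "10 0 0 0 0 0 0" --pt "10 0 0 0 0 0 0" --squeeze 40

```text
time_s: 7.48
eef_pos: [0.4383, 0.0538, 0.0929]
ee_rot: [0.0, 0.651, 0.759, 0.0]
contact_force: [-1.5, -0.5, 10.5]
width: 0.0227
gripper_force: 38.8
```

>>> carry_out --pt "10 0 0 -0.3 0 0 0" --pt "10 0 0 -0.7 0 0 0" --pt "10 0 0 -0.8 0 0 0" --pt "10 0 0 -0.8 0 0 0" --pt "10 0 0 -0.8 0 0 0" --pt "10 0 0 -0.7 0 0 0" --pt "10 0 0 -0.2 0 0 0" --pt "10 0 0 0 0 0 0"

```text
time_s: 8.48
eef_pos: [0.438, 0.0538, 0.2213]
ee_rot: [0.0, 0.651, 0.759, 0.0]
contact_force: [-0.9, -1.1, -0.8]
width: 0.023
gripper_force: 39.9
```

Run:
```python
from h import *
def tri(us,ut):
    o1,d1=ray('scene',[us]);o2,d2=ray('top',[ut]);d1=d1[0];d2=d2[0]
    A=np.c_[d1,-d2];t=np.linalg.lstsq(A,o2-o1,rcond=None)[0];p,q=o1+d1*t[0],o2+d2*t[1];return ((p+q)/2).round(3),np.linalg.norm(p-q).round(4)
print('yellow top',tri((385,197),(286,366)), tri((385,225),(286,373)))
print('handle',tri((405,240),(300,395)),tri((420,272),(315,420)))
s=snap('scene','s1.png');t=snap('top','t1.png')
W=np.zeros((560,800,3),np.uint8)
W[:,:400]=cv2.resize(s[150:350,345:488],(400,560)); W[:,400:]=cv2.resize(t[230:480,250:429],(400,560))
cv2.imwrite('pics/c2.png',W)
```

```text
yellow top (array([0.454, 0.246, 0.247]), np.float64(0.0106)) (array([0.442, 0.25 , 0.214]), np.float64(0.0042))
handle (array([0.413, 0.234, 0.201]), np.float64(0.0061)) (array([0.379, 0.221, 0.168]), np.float64(0.0293))
```

View pics/c2.png

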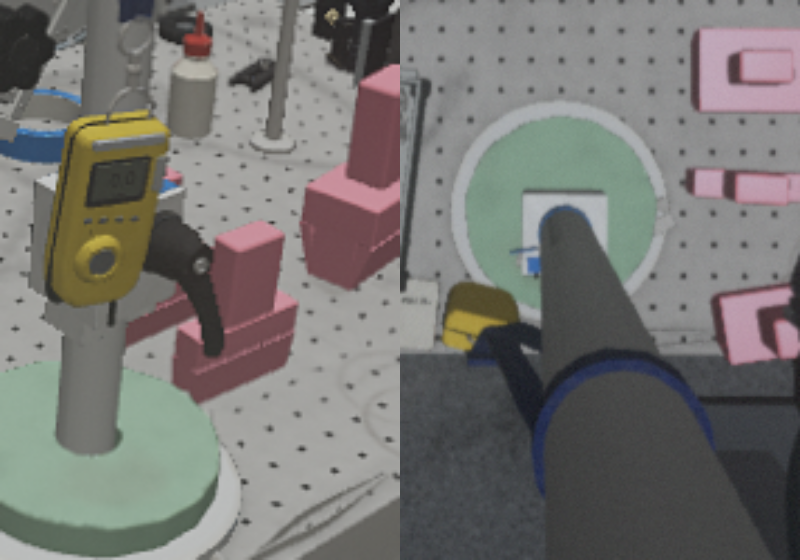

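Run:
```python
from h import *
for px in((421,275),(404,237),(352,257)):
  for z in (.1,.13,.16,.19,.22):
    p=onplane('scene',[px],z); print(px,p.round(3)[0],proj('top',p).round(0)[0])
```

```text
(421, 275) [0.448 0.156 0.1  ] [348. 358.]
(421, 275) [0.418 0.193 0.13 ] [326. 380.]
(421, 275) [0.389 0.229 0.16 ] [302. 404.]
(421, 275) [0.359 0.265 0.19 ] [276. 431.]
(421, 275) [0.33  0.302 0.22 ] [247. 460.]
(404, 237) [0.543 0.096 0.1  ] [385. 299.]
(404, 237) [0.507 0.137 0.13 ] [362. 323.]
(404, 237) [0.471 0.177 0.16 ] [337. 349.]
(404, 237) [0.434 0.218 0.19 ] [310. 377.]
(404, 237) [0.398 0.258 0.22 ] [280. 408.]
(352, 257) [0.545 0.206 0.1  ] [318. 298.]
(352, 257) [0.509 0.239 0.13 ] [297. 321.]
(352, 257) [0.472 0.272 0.16 ] [275. 347.]
(352, 257) [0.436 0.305 0.19 ] [250. 375.]
(352, 257) [0.4   0.338 0.22 ] [222. 406.]
```

>>> carry_out --pt "10 0 0 0 0 0 0.96" --pt "10 0 0 0 0 0 0.96" --pt "10 0 0 0 0 0 0.95" --pt "10 -0.07 -0.81 0 0 0 0" --pt "10 -0.07 -0.81 0 0 0 0" --pt "10 -0.07 -0.81 0 0 0 0" --pt "10 0.68 -0.28 0 0 0 0" --pt "10 0.68 -0.28 0 0 0 0" --pt "10 0.68 -0.28 0 0 0 0" --pt "10 0 0 0 0 0 0"

```text
time_s: 9.82
eef_pos: [0.345, 0.1187, 0.2207]
ee_rot: [-0.0, 0.74, 0.673, -0.001]
contact_force: [-0.8, 0.1, 0.1]
width: 0.0228
gripper_force: 39.9
```

>>> carry_out --pt "10 0.68 -0.28 0 0 0 0" --pt "10 0.64 -0.34 0 0 0 0" --pt "10 0.64 -0.34 0 0 0 0" --pt "10 0.64 -0.34 0 0 0 0" --pt "10 0 0 0 0 0 0"

```text
time_s: 10.45
eef_pos: [0.3142, 0.1997, 0.2209]
ee_rot: [-0.0, 0.74, 0.672, -0.0]
contact_force: [-0.2, -0.1, -0.6]
width: 0.0226
gripper_force: 39.9
```

>>> carry_out --pt "10 0.8 -0.1 0 0 0 0" --pt "10 0.8 -0.1 0 0 0 0" --pt "10 0.8 -0.1 0 0 0 0" --pt "10 0.8 -0.1 0 0 0 0" --pt "10 0.8 -0.1 0 0 0 0" --pt "10 0.8 -0.1 0 0 0 0" --pt "10 0.8 -0.1 0 0 0 0" --pt "10 0 0 0 0 0 0"

```text
time_s: 11.45
eef_pos: [0.3107, 0.369, 0.2208]
ee_rot: [0.0, 0.74, 0.672, -0.0]
contact_force: [-0.1, -1.1, -1.2]
width: 0.0228
gripper_force: 39.9
```

>>> carry_out --pt "10 0.08 0.79 0 0 0 0" --pt "10 0.08 0.79 0 0 0 0" --pt "10 0.08 0.79 0 0 0 0" --pt "10 0.08 0.79 0 0 0 0" --pt "10 0.08 0.79 0 0 0 0" --pt "10 0.08 0.79 0 0 0 0" --pt "10 0.08 0.79 0 0 0 0" --pt "10 0.08 0.79 0 0 0 0" --pt "10 0.08 0.79 0 0 0 0" --pt "10 0 0 0 0 0 0" --pt "10 0 0 0 0 0 0"

```text
time_s: 12.82
eef_pos: [0.5246, 0.3685, 0.2209]
ee_rot: [-0.0, 0.741, 0.671, -0.0]
contact_force: [-1.3, 0.1, -1.6]
width: 0.0226
gripper_force: 39.9
```

Run:
```python
from h import *
s=snap('scene','s2.png');t=snap('top','t2.png')
W=np.zeros((600,800,3),np.uint8)
W[:,:420]=cv2.resize(s[200:420,190:344],(420,600)); W[:,420:]=cv2.resize(t[230:390,175:276],(380,600))
cv2.imwrite('pics/c3.png',W)
```

```text
(no output)
```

View pics/c3.png

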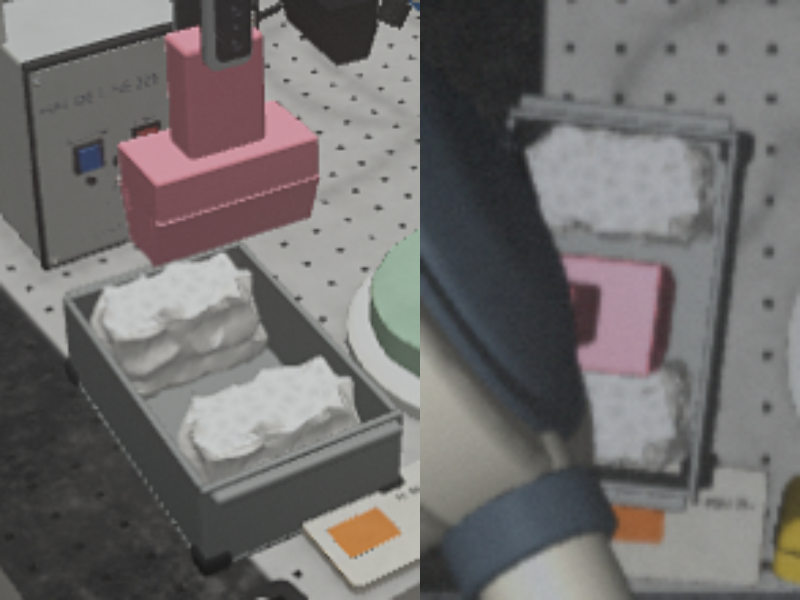

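Run:
```python
from h import *
s=sensors.get_state();p=s['eef_pos'];a=np.radians(84.4)
x=np.array([np.cos(a),np.sin(a),0]);y=np.array([np.sin(a),-np.cos(a),0])
u=p[2]-.0929
c=[[*(p[:2]),0]+i*.042*x+j*.022*y+[0,0,u+.05] for i,j in((1,-1),(1,1),(-1,1),(-1,-1))]
c+=[[*(p[:2]),0]+i*.02*x+j*.012*y+[0,0,u+.05] for i,j in((1,-1),(-1,-1))]
f=(proj('scene',c)-[190,200])/[154/420,220/600]; g=(proj('top',c)-[175,230])/[101/380,160/600]+[420,0]
print(f.round(0).tolist());print(g.round(0).tolist()); print(p,u)
```

```text
[[149.0, 185.0], [109.0, 140.0], [268.0, 96.0], [314.0, 136.0], [184.0, 161.0], [262.0, 138.0]]
[[431.0, 354.0], [446.0, 241.0], [658.0, 264.0], [644.0, 376.0], [490.0, 334.0], [592.0, 344.0]]
[0.52406616 0.36901075 0.22124875] 0.128348753559894
```

>>> carry_out --pt "10 0.1 0 0.4 0 0 0" --pt "10 0 0 0.5 0 0 0" --pt "10 0 0 0.5 0 0 0" --pt "10 0 0 0.4 0 0 0" --pt "10 0 0 0.2 0 0 0" --pt "10 0 0 0.2 0 0 0" --pt "10 0 0 0.2 0 0 0" --pt "10 0 0 0.2 0 0 0" --pt "10 0 0 0 0 0 0"

```text
time_s: 14.05
eef_pos: [0.5244, 0.3722, 0.1429]
ee_rot: [-0.0, 0.741, 0.672, -0.0]
contact_force: [-0.5, -0.2, 0.3]
width: 0.0231
gripper_force: 39.9
```

>>> carry_out --pt "10 0 0 0.15 0 0 0" --pt "10 0 0 0.15 0 0 0" --pt "10 0 0 0.15 0 0 0" --pt "10 0 0 0.15 0 0 0" --pt "10 0 0 0.15 0 0 0" --pt "10 0 0 0.15 0 0 0" --pt "10 0 0 0 0 0 0"

```text
time_s: 14.92
eef_pos: [0.5245, 0.3723, 0.1159]
ee_rot: [-0.0, 0.741, 0.672, -0.0]
contact_force: [-0.1, -0.2, -0.5]
width: 0.0232
gripper_force: 39.9
```

No contact so far; about 18 mm left.

>>> carry_out --pt "10 0 0 0.12 0 0 0" --pt "10 0 0 0.12 0 0 0" --pt "10 0 0 0.12 0 0 0" --pt "10 0 0 0.1 0 0 0" --pt "10 0 0 0 0 0 0"

```text
time_s: 15.55
eef_pos: [0.5245, 0.3723, 0.1022]
ee_rot: [-0.0, 0.741, 0.672, -0.0]
contact_force: [-0.3, 0.4, -0.6]
width: 0.0225
gripper_force: 39.9
```

Run:
```python
from h import *
s=snap('scene','s3.png');t=snap('top','t3.png')
W=np.zeros((600,800,3),np.uint8)
W[:,:420]=cv2.resize(s[200:420,190:344],(420,600)); W[:,420:]=cv2.resize(t[230:390,175:276],(380,600))
cv2.imwrite('pics/c4.png',W)
```

```text
(no output)
```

View pics/c4.png

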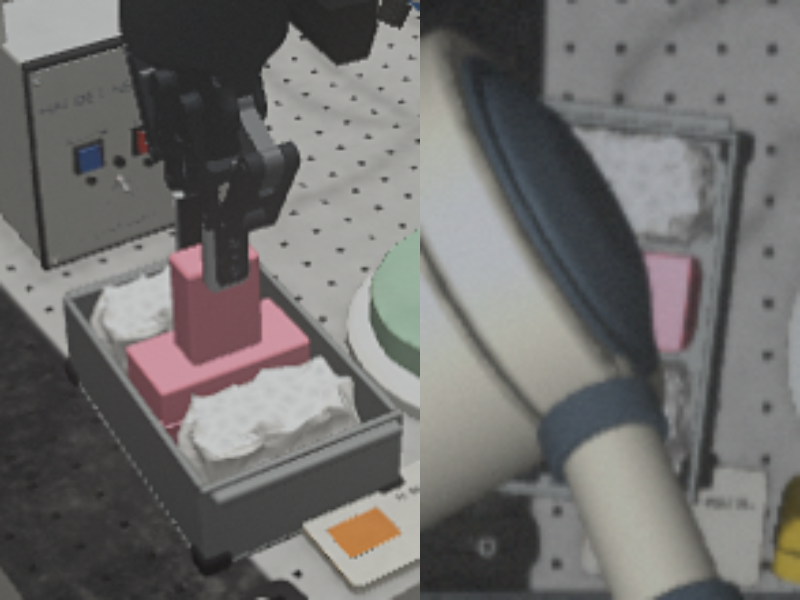

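The block sits cleanly in the gap between both parcels, with its right end at (695,300) and the wall at about (712,300) in the top crop. I'll lower it to floor contact.

>>> carry_out --pt "10 0 0 0.08 0 0 0" --pt "10 0 0 0.06 0 0 0" --pt "10 0 0 0.02 0 0 0" --pt "10 0 0 0 0 0 0"

```text
time_s: 16.15
eef_pos: [0.5246, 0.3724, 0.0976]
ee_rot: [-0.0, 0.741, 0.672, -0.0]
contact_force: [-0.4, -0.1, -0.8]
width: 0.0229
gripper_force: 39.9
```

>>> carry_out --pt "10 0 0 0.04 0 0 0" --pt "10 0 0 0 0 0 0"

```text
time_s: 16.4
eef_pos: [0.5248, 0.3725, 0.097]
ee_rot: [0.0, 0.741, 0.672, 0.0]
contact_force: [-1.4, -0.9, 5.8]
width: 0.0228
gripper_force: 40.6
```

Floor contact felt (5.8 N). Now I'll release in small steps and retreat upward.

>>> carry_out --pt "30 0 0 0 0 0 0" --pt "35 0 0 0 0 0 0" --pt "42 0 0 0 0 0 0" --pt "50 0 0 0 0 0 0" --pt "50 0 0 0 0 0 0" --pt "50 0 0 0 0 0 0"

```text
time_s: 17.15
eef_pos: [0.5246, 0.3724, 0.0965]
ee_rot: [-0.0, 0.741, 0.672, -0.0]
contact_force: [0.3, -0.4, 0.0]
width: 0.0426
gripper_force: 0.0
```

>>> carry_out --pt "50 0 0 -0.2 0 0 0" --pt "50 0 0 -0.4 0 0 0" --pt "50 0 0 -0.6 0 0 0" --pt "50 0 0 -0.8 0 0 0" --pt "50 0 0 -0.8 0 0 0" --pt "50 0 0 -0.8 0 0 0" --pt "50 0 -0.8 -0.5 0 0 0" --pt "50 0 -0.8 0 0 0 0" --pt "50 0 -0.8 0 0 0 0" --pt "50 0 -0.8 0 0 0 0" --pt "50 0 -0.8 0 0 0 0" --pt "50 0 0 0 0 0 0"

```text
time_s: 18.65
eef_pos: [0.4041, 0.3843, 0.2209]
ee_rot: [-0.0, 0.74, 0.672, 0.0]
contact_force: [-0.1, -0.6, -0.6]
width: 0.0427
gripper_force: 0.0
```

Run:
```python
from h import *
s=snap('scene','s4.png');t=snap('top','t4.png')
W=np.zeros((600,800,3),np.uint8)
W[:,:420]=cv2.resize(s[200:420,190:344],(420,600)); W[:,420:]=cv2.resize(t[230:390,175:276],(380,600))
cv2.imwrite('pics/c5.png',W)
```

```text
(no output)
```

View pics/c5.png

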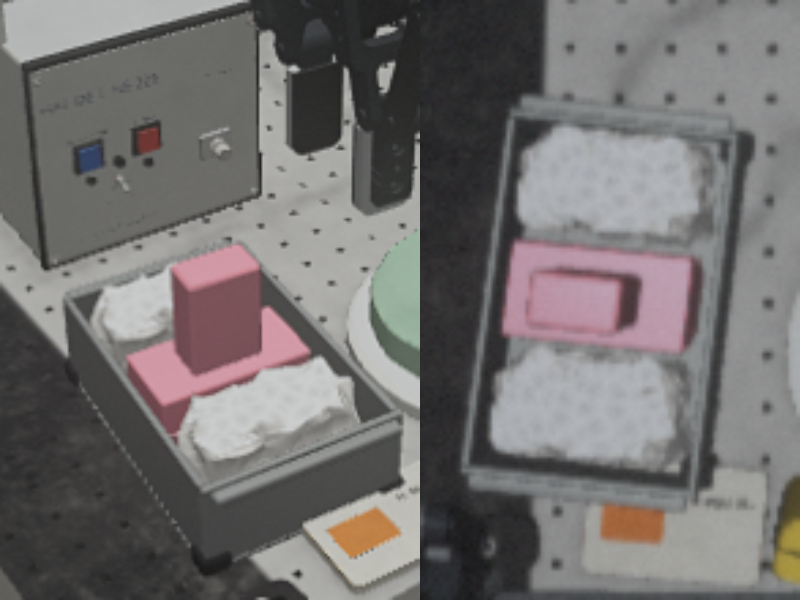

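The block stands upright and free in the gap: in the top crop its body spans (505–695, 240–350). It lies across the case, and both parcels look unmoved. I'm handing in.

```bash
python3 -c "
from plant import workorder; print(workorder.hand_in())"
```

```text
the job is handed in; nothing more can be done
None
```

The middle-sized foam block stands upright in the gap, across the case and foot on the floor; both parcels looked unmoved in the last picture, the gripper was clear, and the job was handed in at about 19 s (no verdict was returned).

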